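Snap the sprung dust cap onto the upward-looking bench camera

TASK

Put the dust cap on the lens of the upward-looking inspection camera: pinch its two tabs fully in, lower the cap squarely into the lens ring until its flange lies fully home on the rim, and only then let the tabs spring out so that both catch under the rim. Press gently, as the optics are delicate. Leave the cap locked and let go of it, with the other things on the bench left where they are.

Things in the scene. Friction and masses are not known exactly. Their poses are not given: they have to be found in the camera images.
- cap: Loose round black dust cap, about 80 g, tabs up, any yaw. Origin: centre of its underside; z up, y the line through the two tabs. Plug 56 mm in diameter, z = 0 to 8 mm (square-edged). Above it a flange disc 68 mm across, z = 8 to 11 mm, whose underside rests on the lens rim when fully home.
- cap_grip (a point): Midpoint between the two finger tabs, on the cap's axis 21 mm above its underside. The tabs stand on the flange at +y and -y, each 22 mm wide (x), 5 mm thick, z = 11.6 to 29.6 mm; outer faces 53 mm apart (55 over the thin ribs, look only) when out, 42 mm when pinched fully in. Springs push out with 3 N (out) to 6 N (in) per tab.
- cap_latches (a point): Cap's axis, 3 mm above its underside: mid-height of the two latches, one under each tab and moving with it. Each is 12 mm wide, z = 1.2 to 4.2 mm, flat below: it sticks out to 32.9 mm from the axis when free and is hidden inside the plug when pinched fully in. Free latches do not ride past the rim: they rest on it.
- tab_left (a joint): Inward travel of the tab at the cap's +y side, m: 0 fully out (free), 0.0057 fully pinched in. Locked in the lens ring it rests at about 0.0015; caught on the lens bore, not locked, at about 0.004.
- tab_right (a joint): Same for the tab at the cap's -y side.
- camera: Fixed grey camera housing 110 x 110 x 45 mm, lens pointing straight up. Origin: centre of its underside on the bench, z up, the lens axis is its z axis. On it a dark focus tube 72 mm in diameter, whose top is the lens rim. It is rubber mounted and gives 1 mm per 15 N. Camera and lens must not be pressed with over 20 N; 5 to 10 N seats the cap.
- lens_low (a point): Point on the lens axis 95 mm above the camera's underside: the LOWEST the rim can stand. The stiff focus tube is out by 0 to 24 mm, so the rim is 95 to 119 mm high: not measured, find it by touch or in images. Mouth 58 mm in diameter, 3 mm deep; below it a groove 63 mm in diameter, to 12 mm below the rim. Plug play 1 mm all round; latches lie 0.8 mm under the lip when home.
- bench_block: Bystander: steel bench block on a rubber foot, 75 x 75 x 34 mm, origin at the centre of its underside.
- thread_reel: Bystander: reel of copper thread standing on end, 40 mm in diameter, 30 mm high, origin at the centre of its underside.
- screwdriver: Bystander: screwdriver lying down, 150 mm long, 26 mm thick, origin under its middle.
- ring_clamp: Bystander: wooden ring clamp lying down, 122 mm long, 21 mm high, origin near its middle on the bench.
Not all that is in view belongs to the job. Leave any red or turquoise look-alike of the cap alone.

How it is judged:
On the way:
1. the cap is lifted clear of the bench with both tabs pinched in (height (world z) of cap above 0.03 m and value of joint each of tab_left, tab_right above 0.0046 m), for 0.2 s.
At the end, for the whole second after the job is handed in: The cap sits level (within 3 degrees) on the lens, centred within 2.5 mm, plug inside the rim, and both tabs have sprung out into the groove under the rim (each tab travel between 0.3 and 3.2 mm: neither free nor caught on the bore); it is at rest and released (horizontal distance between cap and camera below 0.0025 m and z of cap in the frame of camera between 0.084 and 0.113 m and angle between cap's own z axis and vertical below 0.05 rad and value of joint tab_left between 0.0003 and 0.0032 m and value of joint tab_right between 0.0003 and 0.0032 m and linear speed of cap below 0.01 m/s); the robot touches nothing.
It fails at once if the camera is pressed with more than 20 N (contact force between camera and anything else above 20 N).
It fails at once if a bystander is moved more than 15 mm (distance of any of bench_block, thread_reel, screwdriver, ring_clamp from where it was at the start of the episode above 0.015 m).
It also fails if it takes over 54 s, if anything falls off the work surface, if the arm or the gripper's body presses on something with over 40 N, if the wrist force passes 120 N, or if a joint passes its speed limit or range.

ROBOT

A 6-joint arm with a two-finger parallel gripper is mounted at the origin on the work surface. World frame = base frame: x ahead of the robot, y to its left, z up, the work surface at z = 0. Lengths are in m, angles in rad, forces in N, time in s.
With the tool pointing down it reaches from about 0.375 to 0.9 m from the base axis. Payload 3.1 kg.
Tool frame: the origin (TCP) lies between the finger pads; the fingertips stand 17 mm ahead of it and the grasp point (between the pads) lies 2 mm behind it; z points along the fingers, y is the line along which they close (so a half turn about z gives the same grasp; the last joint's range is limited). The gripper opens to 85 mm and grips with 20 to 120 N. Pads are 22 mm wide; open, the fingers measure 114 mm over their backs; the gripper's body (76 mm by 85 mm) begins 54 mm behind the grasp point. The pads swing forward as they close: fully open they stand 13 mm farther back than shut.
Start: joints at [1.159, 0.527, 1.433, -0, 1.181, -0.178], TCP at [0.144, 0.608, 0.248] pointing down, gripper open.
Joint ranges: [-3.08, 3.08], [-0.75, 2.2], [0.22, 2.44], [-1.43, 4.57], [0, 2.65], [-2.85, 2.85]. Speed limits (rad/s): [2.79, 2.79, 3.14, 3.14, 3.14, 3.14].

INTERFACE

Orientations are given as a unit quaternion [x, y, z, w].
In Python, from station import sense, vision, order gives the robot as it stands.
- The arm moves only by the shell command python3 -m crank 'ROWS' [OPENING] [FORCE]. ROWS is JSON, a list of rows, each an object with "dp": the shift along the world's x, y, z in units of 30 mm (1.0 is 30 mm), a list of three; "angular": the turn, a rotation vector about the world's x, y, z in degrees, a list of three. In form: [{"dp": [dx, dy, dz], "angular": [ax, ay, az]}, ...]. A call has 1 to 20 rows; each row shifts and turns the commanded pose from where the row before left it; what a row does not reach is not made up. A row lasts 1/10 s, in which the tool goes at most 50 mm and 8.59 degrees, less where a joint would pass 70% of its speed; a pose out of reach is approached as far as the arm can. A call is refused whole if a number of a shift passes 1 or a number of a turn 8.59, either way. A call with a gripper value outside its range is refused whole. OPENING is the closure, from 0 (fully open) to 1 (shut), set as the call begins (- or left out, the last holds). The fingers move at their own pace and stop on an object; FORCE is the grip in N (left out, the last holds). Time passes only in rows, so rows that do not move let the fingers close. It gives the time, the measured TCP pose, the force, the opening and the grip force at its end, in the units of the state.
- sense(): the state, without advancing time (a new reading comes with each control period).
- vision.snapshot(name): name is "scene" or "top" or "wrist"; returns a dict with "image" (420x560x3 uint8, blue, green, red), "range_z" (420x560 float32, m along the optical axis (not along the pixel's ray), 0 where there is no reading), "mtx" (3x3 intrinsics, pixels), "pose" (4x4, takes a point from camera to world coordinates); the wrist camera has in their place "mount" (4x4, takes a point from camera to tool coordinates, whose origin is the TCP and whose axes are the flange's). Camera axes: x right, y down, z forward; pixel columns grow to the right and rows downward; lengths in m; the calibration is good to about 2 mm. A picture is of the moment at which its call begins: read the wrist's pose just before it.
- order.sign_off(): hands the job in; it is judged then, once.
The state is a dict: "t": time; "q": joint angles; "qd": joint speeds; "tau": joint torques, N m; "tcp_pos": TCP position; "tool_rot": TCP orientation; "force": force on the tool from outside, world axes, zero at the start; "ft_torque": the same for the moment, N m; "finger_gap": opening from 0.0 (shut) to 1.0 (fully open); "gripper_force": force on a finger pad.
Only numpy, scipy, OpenCV 4.12 (cv2) and the standard library are available. Lean on these libraries where they do the work, as an engineer would, in place of code of your own. Each camera call takes 0.05 s, during which the arm holds its last target. There are 200 camera calls.

## Working session

There is one attempt and no reset: what is moved stays moved. The work goes in short steps, Python scripts to look and compute and a shell command to move; the robot and the scene stay as the last step left them, time stands still between calls to the robot, and variables do not carry over. Pictures are saved under pics/ and viewed, at most 13 in all, crops included, and the job is handed in when it is done.

```bash
mkdir -p pics; ls; python3 - <<'E'
from station import sense,vision
import cv2,numpy as np
s=sense();print({k:np.round(v,3) for k,v in s.items()})
for n in("scene","top"):
    d=vision.snapshot(n);cv2.imwrite(f"pics/{n}1.png",d["image"]);np.savez(f"{n}1.npz",**d);print(n,d["mtx"].round(1).tolist(),d["pose"].round(3).tolist())
E
```

```text
pics
{'t': np.float64(0.0), 'q': array([ 1.16 ,  0.528,  1.434,  0.   ,  1.181, -0.178]), 'qd': array([ 0.001,  0.   , -0.002, -0.   , -0.   ,  0.   ]), 'tau': array([-1.0000e-03, -4.4235e+01, -1.7802e+01, -0.0000e+00,  8.0000e-03,
        0.0000e+00]), 'tcp_pos': array([0.144, 0.608, 0.247]), 'tool_rot': array([ 0.116,  0.993, -0.001, -0.   ]), 'force': array([-0.445, -0.546, -0.153]), 'ft_torque': array([-0.035,  0.038, -0.051]), 'gripper_force': np.float64(0.0), 'finger_gap': np.float64(0.995)}
scene [[390.2, 0.0, 287.5], [0.0, 390.2, 206.2], [0.0, 0.0, 1.0]] [[0.248, 0.497, -0.832, 1.351], [0.969, -0.111, 0.222, -0.249], [0.018, -0.861, -0.509, 0.563], [0.0, 0.0, 0.0, 1.0]]
top [[394.5, 0.0, 278.0], [0.0, 394.5, 207.3], [0.0, 0.0, 1.0]] [[-0.022, -0.996, 0.084, 0.506], [-1.0, 0.021, -0.014, -0.024], [0.012, -0.084, -0.996, 0.999], [0.0, 0.0, 0.0, 1.0]]
```

View pics/scene1.png

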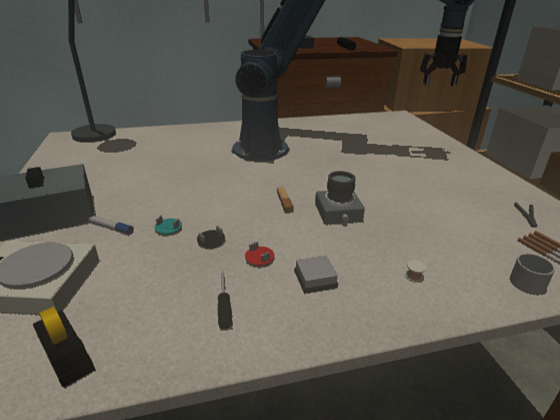

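View pics/top1.png

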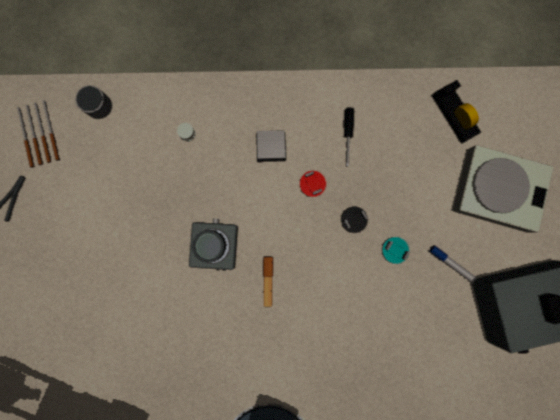

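Candidates for the cap, in the top view: black disc at (354,219), red at (313,183), turquoise at (396,250). In the scene view these are (211,238), (260,256) and (168,227). By the description it is the black one. The inspection camera is at top (210,246) and scene (340,190). Next I'll check the choice in a close crop and measure.

```bash
cat > h.py <<'E'
import numpy as np,cv2
def ray(d,u,v,T=None):
    T=d["pose"] if T is None else T
    r=T[:3,:3]@np.linalg.solve(d["mtx"],[u,v,1.]);return T[:3,3],r
def at_z(d,u,v,z,T=None):
    o,r=ray(d,u,v,T);return o+r*(z-o[2])/r[2]
def tri(*R):
    A=0;b=0
    for o,r in R:
        r=r/np.linalg.norm(r);P=np.eye(3)-np.outer(r,r);A=A+P;b=b+P@o
    x=np.linalg.solve(A,b);return x,[np.linalg.norm((np.eye(3)-np.outer(r,r)/(r@r))@(x-o)) for o,r in R]
def cloud(d,T=None):
    T=d["pose"] if T is None else T
    v,u=np.mgrid[:420,:560];z=d["range_z"]
    p=np.stack([(u-d["mtx"][0,2])/d["mtx"][0,0]*z,(v-d["mtx"][1,2])/d["mtx"][1,1]*z,z],-1)
    return p@T[:3,:3].T+T[:3,3]
E
python3 - <<'E'
from h import *
t=dict(np.load("top1.npz"));s=dict(np.load("scene1.npz"))
f=lambda im,x,y,w,h:cv2.resize(im[y:y+h,x:x+w],(400,300),interpolation=cv2.INTER_CUBIC)
im=np.vstack([np.hstack([f(t["image"],314,189,80,60),f(t["image"],170,216,80,60)]),np.hstack([f(s["image"],171,208,80,60),f(s["image"],300,165,80,60)])])
cv2.imwrite("pics/crop1.png",np.clip(im.astype(float)*1.8,0,255).astype(np.uint8))
C=cloud(t)
for n,(u,v) in dict(cap=(354,219),lens=(210,246),block=(271,146),reel=(186,132),sd=(348,130),clamp=(268,282)).items(): print(n,C[v,u].round(3))
print("scene",cloud(s)[238,211].round(3))
for n,x,y in(("cap",354,219),("cam",212,246)):
    p=C[y-35:y+36,x-35:x+36].reshape(-1,3)
    for a,b in((.006,.014),(.014,.035),(.035,.06),(.08,.13)):
        q=p[(p[:,2]>a)&(p[:,2]<b)]
        if len(q)>3:print(n,a,b,len(q),q.min(0).round(3),q.max(0).round(3),np.median(q,0).round(3))
E
```

```text
cap [ 0.555 -0.227  0.015]
lens [0.496 0.119 0.102]
block [ 0.74  -0.023  0.033]
reel [0.781 0.189 0.029]
sd [ 0.78  -0.218  0.025]
clamp [ 0.405 -0.009  0.019]
scene [ 0.555 -0.227  0.011]
cap 0.006 0.014 588 [ 0.466 -0.314  0.006] [ 0.646 -0.142  0.014] [ 0.553 -0.229  0.011]
cap 0.014 0.035 132 [ 0.469 -0.312  0.014] [ 0.637 -0.14   0.033] [ 0.55  -0.239  0.025]
cam 0.006 0.014 10 [0.442 0.063 0.006] [0.584 0.164 0.013] [0.519 0.067 0.01 ]
cam 0.014 0.035 69 [0.437 0.064 0.015] [0.562 0.124 0.035] [0.528 0.072 0.028]
cam 0.035 0.06 1200 [0.439 0.063 0.035] [0.555 0.18  0.058] [0.497 0.103 0.045]
cam 0.08 0.13 871 [0.46  0.085 0.08 ] [0.533 0.158 0.116] [0.497 0.121 0.103]
```

View pics/crop1.png

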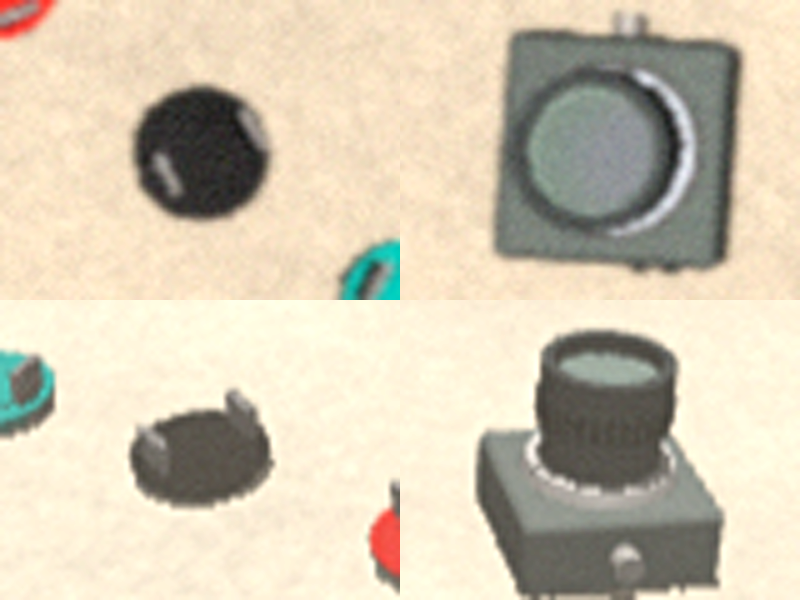

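The crop confirms the choice: a black cap, tabs up, with tabs at about top px (347,224) and (364,215), so the tab line lies about 119° from x. The camera stands upright with its rim at about z 0.10–0.115. I'll go over the lens first, turning the tool on the way, and look with the wrist camera.

```bash
python3 -m crank '[{"dp":[0.7,-0.96,0.1],"angular":[0,0,-8]},{"dp":[0.7,-0.96,0.1],"angular":[0,0,-8]},{"dp":[0.7,-0.96,0.1],"angular":[0,0,-8]},{"dp":[0.7,-0.96,0.1],"angular":[0,0,-8]},{"dp":[0.7,-0.96,0.1],"angular":[0,0,-8]},{"dp":[0.7,-0.96,0.1],"angular":[0,0,-8]},{"dp":[0.7,-0.96,0.1],"angular":[0,0,-8]},{"dp":[0.7,-0.96,0.1],"angular":[0,0,-8]},{"dp":[0.7,-0.96,0.1],"angular":[0,0,-8]},{"dp":[0.7,-0.96,0.1],"angular":[0,0,-8]},{"dp":[0.7,-0.96,0.1],"angular":[0,0,-8]},{"dp":[0.7,-0.96,0.1],"angular":[0,0,-8]},{"dp":[0.7,-0.96,0.1],"angular":[0,0,-8]},{"dp":[0.7,-0.96,0.1],"angular":[0,0,-8]},{"dp":[0.7,-0.96,0.1],"angular":[0,0,-8]},{"dp":[0.7,-0.96,0.1],"angular":[0,0,-8]},{"dp":[0.7,-0.96,0.1],"angular":[0,0,-8]},{"dp":[0,0,0],"angular":[0,0,0]},{"dp":[0,0,0],"angular":[0,0,0]},{"dp":[0,0,0],"angular":[0,0,0]}]' 0
cat >> h.py <<'E'
def wrist(name):
    from station import sense,vision
    from scipy.spatial.transform import Rotation as R
    s=sense();d=vision.snapshot("wrist");T=np.eye(4);T[:3,:3]=R.from_quat(s["tool_rot"]).as_matrix();T[:3,3]=s["tcp_pos"]
    d["pose"]=T@d["mount"];np.savez(name+".npz",**d);cv2.imwrite(f"pics/{name}.png",np.clip(d["image"].astype(float)*1.6,0,255).astype(np.uint8))
    y=T[:3,1];print("t",round(float(s["t"]),2),"tcp",s["tcp_pos"].round(4),"q",s["q"].round(2),"yaw_y",np.degrees(np.arctan2(y[1],y[0])).round(1),"z",T[:3,2].round(3),"F",s["force"].round(2))
    return d
E
python3 - <<'E'
from h import *
d=wrist("w1");print(d["mount"].round(3).tolist(),d["mtx"].round(1).tolist())
C=cloud(d);p=C[(d["range_z"]>0)]
q=p[(p[:,2]>.08)&(p[:,2]<.13)];print(len(q),q.min(0),q.max(0),np.histogram(q[:,2],20))
E
```

```text
t: 2.1
tcp_pos: [0.5, 0.1191, 0.2988]
tool_rot: [0.964, 0.265, -0.001, -0.0]
force: [-0.4, 0.4, 0.1]
finger_gap: 0.997
gripper_force: 0.0
t 2.1 tcp [0.5    0.1191 0.2988] q [0.02 0.32 1.64 0.   1.18 1.05] yaw_y -59.3 z [-0.002  0.    -1.   ] F [-0.41  0.37  0.09]
[[-0.001, -0.956, -0.293, 0.074], [1.0, -0.0, -0.001, -0.001], [0.001, -0.293, 0.956, -0.125], [0.0, 0.0, 0.0, 1.0]] [[302.9, 0.0, 274.9], [0.0, 302.9, 214.1], [0.0, 0.0, 1.0]]
3692 [0.45719671 0.08847123 0.08007634] [0.53024904 0.16091611 0.11410745] (array([ 11,  10,  10,  11,   7,  15,  30,  45,   9,   7,  52, 387, 893,
       819,  94,   4,  26, 231, 943,  88]), array([0.08007634, 0.0817779 , 0.08347945, 0.08518101, 0.08688256,
       0.08858412, 0.09028567, 0.09198723, 0.09368879, 0.09539034,
       0.0970919 , 0.09879345, 0.10049501, 0.10219656, 0.10389812,
       0.10559967, 0.10730123, 0.10900278, 0.11070434, 0.11240589,
       0.11410745]))
```

View pics/w1.png

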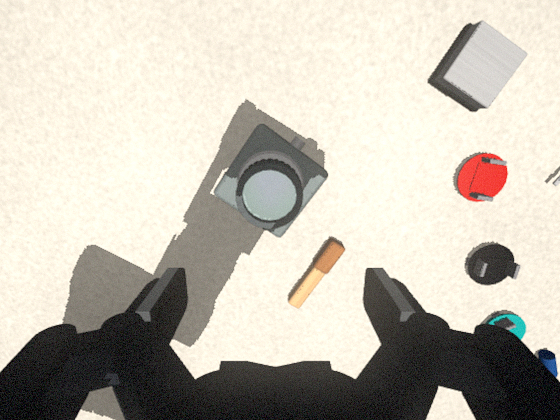

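The wrist view shows the lens mouth at (270,190) and the black cap at (490,263), with red at (482,177) and turquoise at (508,325). By depth, the rim stands at about z 0.1115. I'll fit the rim circle in both views.

```bash
python3 - <<'E'
from h import *
from scipy.optimize import least_squares
for n in("w1","top1","scene1"):
    d=dict(np.load(n+".npz"));C=cloud(d);p=C[d["range_z"]>0]
    q=p[(abs(p[:,0]-.497)<.05)&(abs(p[:,1]-.122)<.05)&(p[:,2]>.106)&(p[:,2]<.12)]
    r=least_squares(lambda x:np.hypot(q[:,0]-x[0],q[:,1]-x[1])-x[2],[.497,.12,.033],loss="soft_l1",f_scale=.002)
    print(n,len(q),r.x.round(4),np.percentile(q[:,2],[10,50,90]).round(4))
    h=p[(abs(p[:,0]-.497)<.08)&(abs(p[:,1]-.122)<.08)&(p[:,2]>.042)&(p[:,2]<.048)]
    if len(h)>50:
        b=cv2.minAreaRect((h[:,:2]*1000).astype(np.float32));print(" housing",b,np.median(h[:,2]))
    # black cap flange
    m=(abs(C[...,0]-.555)<.045)&(abs(C[...,1]+.227)<.045)&(C[...,2]>.008)&(C[...,2]<.014)&(d["image"].max(-1)<70)&(d["range_z"]>0)
    q=C[m];print(" cap",m.sum(),cv2.minEnclosingCircle((q[:,:2]*1000).astype(np.float32)),np.median(q[:,2]))
    m=(abs(C[...,0]-.555)<.04)&(abs(C[...,1]+.227)<.04)&(C[...,2]>.022)&(C[...,2]<.034)&(d["range_z"]>0)
    q=C[m];u=np.linalg.svd(q[:,:2]-q[:,:2].mean(0))[2][0];pr=(q[:,:2]-q[:,:2].mean(0))@u
    print(" tabs",len(q),"mid",[(q[pr>0][:,:2].mean(0)).round(4).tolist(),(q[pr<0][:,:2].mean(0)).round(4).tolist()],np.degrees(np.arctan2(*u[::-1])).round(1),np.median(q[:,2]))
E
```

```text
w1 1292 [0.4936 0.1244 0.0323] [0.1103 0.1114 0.1122]
 housing ((493.42974853515625, 124.48280334472656), (107.70498657226562, 107.86866760253906), 85.03174591064453) 0.04456220283046003
 cap 1183 ((551.1010131835938, -227.36895751953125), 34.68315887451172) 0.010783558771698176
 tabs 212 mid [[0.5613, -0.2473], [0.5393, -0.2042]] -62.8 0.028017531373871474
top1 304 [0.4966 0.1222 0.0323] [0.1093 0.1116 0.1133]
 housing ((496.76544189453125, 122.0140609741211), (108.5816421508789, 108.07557678222656), 85.17549896240234) 0.04480237287366762
 cap 423 ((553.8809814453125, -228.56765747070312), 33.12983322143555) 0.01138998218173115
 tabs 48 mid [[0.5429, -0.2072], [0.5649, -0.2504]] 117.0 0.029732943898620634
scene1 167 [0.4975 0.1233 0.0328] [0.1074 0.1107 0.1121]
 housing ((496.92657470703125, 122.94647216796875), (108.30683898925781, 111.31240844726562), 85.18955993652344) 0.04468539171355346
 cap 306 ((553.31201171875, -227.93736267089844), 35.278533935546875) 0.011330206466259318
 tabs 54 mid [[0.5443, -0.2056], [0.5657, -0.2495]] 115.9 0.02797501300992572
```

```bash
python3 -m crank '[{"dp":[0.15,-0.96,-0.3],"angular":[0,0,-0.3]},{"dp":[0.15,-0.96,-0.3],"angular":[0,0,-0.3]},{"dp":[0.15,-0.96,-0.3],"angular":[0,0,-0.3]},{"dp":[0.15,-0.96,-0.3],"angular":[0,0,-0.3]},{"dp":[0.15,-0.96,-0.3],"angular":[0,0,-0.3]},{"dp":[0.15,-0.96,-0.3],"angular":[0,0,-0.3]},{"dp":[0.15,-0.96,-0.3],"angular":[0,0,-0.3]},{"dp":[0.15,-0.96,-0.3],"angular":[0,0,-0.3]},{"dp":[0.15,-0.96,-0.3],"angular":[0,0,-0.3]},{"dp":[0.15,-0.96,-0.3],"angular":[0,0,-0.3]},{"dp":[0.15,-0.96,-0.3],"angular":[0,0,-0.3]},{"dp":[0.13,-0.96,-0.3],"angular":[0,0,-0.3]},{"dp":[0,0,0],"angular":[0,0,0]},{"dp":[0,0,0],"angular":[0,0,0]}]' 0
cat > fit.py <<'E'
from h import *
import sys
def cap(d,c=(.553,-.228)):
    C=cloud(d);ok=d["range_z"]>0
    m=(abs(C[...,0]-c[0])<.045)&(abs(C[...,1]-c[1])<.045)&(C[...,2]>.008)&(C[...,2]<.014)&ok
    q=C[m];print(" cap",m.sum(),cv2.minEnclosingCircle((q[:,:2]*1000).astype(np.float32)),np.median(q[:,2]))
    m=(abs(C[...,0]-c[0])<.04)&(abs(C[...,1]-c[1])<.04)&(C[...,2]>.022)&(C[...,2]<.034)&ok
    q=C[m];q0=q[:,:2].mean(0);u=np.linalg.svd(q[:,:2]-q0,full_matrices=False)[2][0];pr=(q[:,:2]-q0)@u
    a,b=[cv2.minAreaRect((q[s][:,:2]*1000).astype(np.float32)) for s in(pr>0,pr<0)]
    print(" tabs",a,b,"mid",(np.array(a[0])+b[0])/2,"top",np.percentile(q[:,2],95))
    v=np.array(a[0])-b[0];print(" yaw",np.degrees(np.arctan2(v[1],v[0])))
E
python3 - <<'E'
from fit import *
cap(wrist("w2"))
E
```

```text
t: 3.55
tcp_pos: [0.5542, -0.226, 0.1909]
tool_rot: [0.972, 0.234, -0.0, -0.001]
force: [0.5, -0.0, 0.1]
finger_gap: 1.001
gripper_force: 0.0
t 3.55 tcp [ 0.5542 -0.226   0.1909] q [-0.57  0.56  1.56  0.    1.03  0.52] yaw_y -62.9 z [-0.001  0.001 -1.   ] F [ 0.45 -0.05  0.05]
 cap 2868 ((550.8478393554688, -227.6246337890625), 33.97880172729492) 0.01106964323890483
 tabs ((561.262939453125, -249.29904174804688), (22.63985824584961, 5.887059211730957), 27.87527084350586) ((540.035888671875, -205.60987854003906), (21.86172866821289, 6.001731872558594), 26.577129364013672) mid [ 550.64941406 -227.45446014] top 0.030256245054046765
 yaw -64.08648902593795
```

View pics/w2.png

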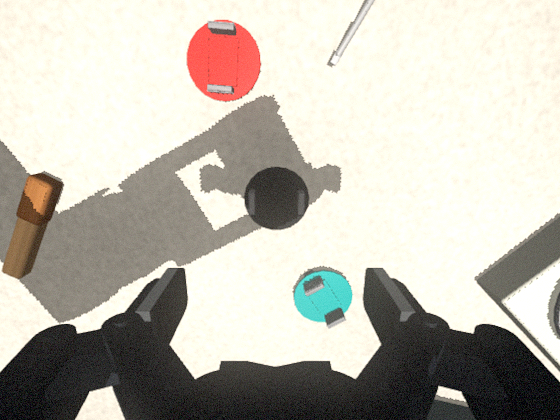

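The cap sits centred between the fingers at about (276,198), tabs in line with the closing direction, and nothing is in the way. I'll descend and partly close.

```bash
python3 -m crank '[{"dp":[-0.06,-0.07,-0.6],"angular":[0,0,-0.8]},{"dp":[0,0,-0.7],"angular":[0,0,0]},{"dp":[0,0,-0.7],"angular":[0,0,0]},{"dp":[0,0,-0.7],"angular":[0,0,0]},{"dp":[0,0,-0.7],"angular":[0,0,0]},{"dp":[0,0,-0.7],"angular":[0,0,0]},{"dp":[0,0,-0.5],"angular":[0,0,0]},{"dp":[0,0,-0.36],"angular":[0,0,0]},{"dp":[0,0,0],"angular":[0,0,0]},{"dp":[0,0,0],"angular":[0,0,0]},{"dp":[0,0,0],"angular":[0,0,0]}]' 0.27 40
python3 - <<'E'
from h import *
from station import vision
d=wrist("w3")
s=vision.snapshot("scene");np.savez("scene2.npz",**s);
a=cv2.resize(d["image"][150:420,140:410],(400,400),interpolation=cv2.INTER_CUBIC);b=cv2.resize(s["image"][200:270,175:245],(400,400),interpolation=cv2.INTER_CUBIC)
cv2.imwrite("pics/w3c.png",np.clip(np.hstack([a,b]).astype(float)*1.9,0,255).astype(np.uint8))
E
```

```text
t: 4.7
tcp_pos: [0.5534, -0.2295, 0.0435]
tool_rot: [0.974, 0.227, 0.001, 0.001]
force: [0.4, 0.3, 0.4]
finger_gap: 0.732
gripper_force: 0.0
t 4.7 tcp [ 0.5534 -0.2295  0.0435] q [-0.58  0.78  1.64  0.    0.72  0.53] yaw_y -63.7 z [ 0.002 -0.001 -1.   ] F [0.41 0.31 0.38]
```

View pics/w3c.png

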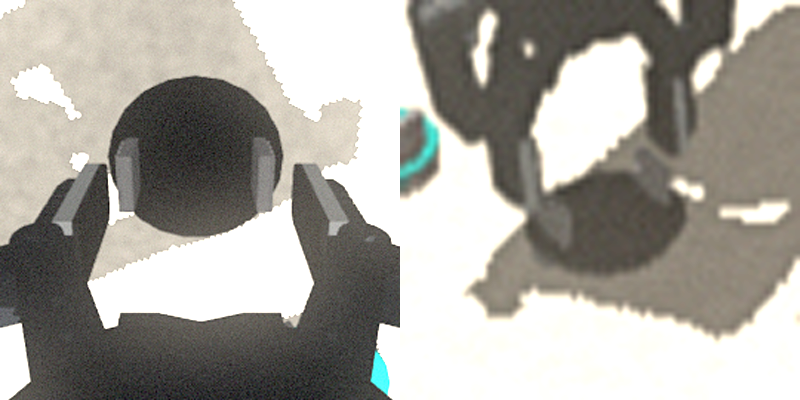

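The fingers straddle the tabs; the tips appear just at tab-top height. I'll get the numbers from depth.

```bash
python3 - <<'E'
from h import *
d=dict(np.load("w3.npz"));C=cloud(d);T=d["pose"]@np.linalg.inv(d["mount"])
L=(C-T[:3,3])@T[:3,:3]  # tool coords
ok=d["range_z"]>0
for n,s in(("L",-1),("R",1)):
    m=ok&(L[...,1]*s>.028)&(L[...,1]*s<.06)&(C[...,2]>.02)&(abs(L[...,0])<.02)&(L[...,2]>-.03)
    q=L[m];print(n,m.sum(),q.min(0).round(4),q.max(0).round(4))
    m=ok&(L[...,1]*s>.015)&(L[...,1]*s<.029)&(C[...,2]>.022)&(C[...,2]<.034)
    q=L[m];print(" tab",m.sum(),q.min(0).round(4),q.max(0).round(4),q[:,0].mean())
m=ok&(abs(L[...,1])<.04)&(abs(L[...,0])<.05)&(C[...,2]>.008)&(C[...,2]<.013)
print(cv2.minEnclosingCircle((L[m][:,:2]*1000).astype(np.float32)))
E
```

```text
L 2318 [-0.0128 -0.0501 -0.03  ] [ 0.0116 -0.028   0.0232]
 tab 476 [-0.0125 -0.029   0.0122] [ 0.01   -0.0239  0.0214] -5.637109464445564e-05
R 2170 [-0.0124  0.03   -0.03  ] [0.0117 0.0492 0.0125]
 tab 548 [-0.0131  0.0187  0.0126] [0.0102 0.0249 0.0214] -0.0001386971900940288
((-1.6358152627944946, -2.632875919342041), 34.22971725463867)
```

```bash
python3 -m crank '[{"dp":[-0.03,0.06,-0.2],"angular":[0,0,0]},{"dp":[0,0,-0.23],"angular":[0,0,0]},{"dp":[0,0,0],"angular":[0,0,0]},{"dp":[0,0,0],"angular":[0,0,0]}]' && python3 -m crank '[{"dp":[0,0,0],"angular":[0,0,0]},{"dp":[0,0,0],"angular":[0,0,0]},{"dp":[0,0,0],"angular":[0,0,0]},{"dp":[0,0,0],"angular":[0,0,0]},{"dp":[0,0,0],"angular":[0,0,0]},{"dp":[0,0,0],"angular":[0,0,0]},{"dp":[0,0,0],"angular":[0,0,0]},{"dp":[0,0,0],"angular":[0,0,0]}]' 1 40
```

```text
t: 5.2
tcp_pos: [0.5516, -0.2272, 0.0291]
tool_rot: [0.974, 0.227, -0.0, -0.0]
force: [-0.2, 0.2, -0.3]
finger_gap: 0.733
gripper_force: 0.0
t: 6.0
tcp_pos: [0.5521, -0.2275, 0.031]
tool_rot: [0.974, 0.227, 0.0, 0.0]
force: [-1.3, 1.7, 7.6]
finger_gap: 0.461
gripper_force: 41.2
```

Pinched, with the fingers stopped near the 42 mm width. I'll lift and look.

```bash
python3 -m crank '[{"dp":[0,0,0.2],"angular":[0,0,0]},{"dp":[0,0,0.5],"angular":[0,0,0]},{"dp":[0,0,1],"angular":[0,0,0]},{"dp":[0,0,1],"angular":[0,0,0]},{"dp":[0,0,1],"angular":[0,0,0]},{"dp":[0,0,1],"angular":[0,0,0]},{"dp":[0,0,0.8],"angular":[0,0,0]},{"dp":[0,0,0],"angular":[0,0,0]},{"dp":[0,0,0],"angular":[0,0,0]},{"dp":[0,0,0],"angular":[0,0,0]}]'
cat >> h.py <<'E'
def held(d,zr=(.015,.035)):
    C=cloud(d);T=d["pose"]@np.linalg.inv(d["mount"]);L=(C-T[:3,3])@T[:3,:3];ok=d["range_z"]>0
    m=ok&(np.hypot(L[...,0],L[...,1])<.042)&(L[...,2]>zr[0])&(L[...,2]<zr[1]);q=L[m]
    A=np.c_[q[:,:2],np.ones(len(q))];w=np.ones(len(q),bool)
    for _ in range(6):
        c=np.linalg.lstsq(A[w],q[w,2],rcond=None)[0];w=abs(A@c-q[:,2])<.0015
    e=cv2.minEnclosingCircle((q[w][:,:2]*1000).astype(np.float32))
    print("flange plane",c.round(4),"n",w.sum(),"circle",e,"x",q[w][:,0].min(),q[w][:,0].max())
    return L,q[w]
E
python3 - <<'E'
from h import *
d=wrist("w4");held(d)
from station import vision
s=vision.snapshot("scene");np.savez("scene3.npz",**s)
a=cv2.resize(d["image"][150:420,140:410],(400,400),interpolation=cv2.INTER_CUBIC);b=cv2.resize(s["image"][150:250,160:260],(400,400),interpolation=cv2.INTER_CUBIC)
cv2.imwrite("pics/w4c.png",np.clip(np.hstack([a,b]).astype(float)*1.9,0,255).astype(np.uint8))
E
```

```text
t: 7.0
tcp_pos: [0.5509, -0.2268, 0.1935]
tool_rot: [0.974, 0.227, -0.001, -0.001]
force: [0.2, 0.4, -1.7]
finger_gap: 0.458
gripper_force: 41.2
t 7.0 tcp [ 0.5509 -0.2268  0.1935] q [-0.58  0.56  1.56  0.    1.03  0.53] yaw_y -63.7 z [-0.002  0.002 -1.   ] F [ 0.21  0.43 -1.69]
flange plane [ 0.0039 -0.0002  0.0201] n 8002 circle ((-1.0129324197769165, -0.6380674242973328), 34.329959869384766) x -0.03453248491425653 0.03295619339803838
```

View pics/w4c.png

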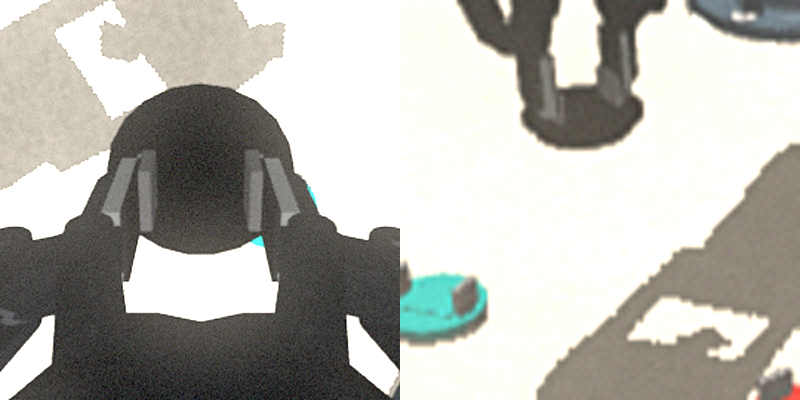

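The cap is held level (0.2°), both tabs pinched, with the flange 20 mm ahead of the TCP. I'll move beside the lens, so the wrist camera sees cap and rim together from close by.

```bash
python3 -m crank '[{"dp":[-0.4,0.94,0],"angular":[0,0,0]},{"dp":[-0.4,0.94,0],"angular":[0,0,0]},{"dp":[-0.4,0.94,0],"angular":[0,0,0]},{"dp":[-0.4,0.94,0],"angular":[0,0,0]},{"dp":[-0.4,0.94,0],"angular":[0,0,0]},{"dp":[-0.4,0.94,0],"angular":[0,0,0]},{"dp":[-0.4,0.94,0],"angular":[0,0,0]},{"dp":[-0.4,0.94,-0.2],"angular":[0,0,0]},{"dp":[-0.4,0.94,-0.2],"angular":[0,0,0]},{"dp":[-0.4,0.94,-0.2],"angular":[0,0,0]},{"dp":[-0.4,0.94,-0.2],"angular":[0,0,0]},{"dp":[0,0,0],"angular":[0,0,0]},{"dp":[0,0,0],"angular":[0,0,0]},{"dp":[0,0,0],"angular":[0,0,0]}]'
python3 - <<'E'
from h import *
from scipy.optimize import least_squares
d=wrist("w5");L,_=held(d)
C=cloud(d);m=(d["range_z"]>0)&(L[...,0]>.037)&(C[...,2]>.106)&(C[...,2]<.118)&(np.hypot(C[...,0]-.494,C[...,1]-.124)<.045)
q=L[m];A=np.c_[q[:,:2],np.ones(len(q))];c=np.linalg.lstsq(A,C[m][:,2],rcond=None)[0]
r=least_squares(lambda x:np.hypot(q[:,0]-x[0],q[:,1]-x[1])-x[2],[.09,0,.032],loss="soft_l1",f_scale=.001)
print("rim",len(q),r.x,"encl",cv2.minEnclosingCircle((q[:,:2]*1000).astype(np.float32)),"z",np.percentile(C[m][:,2],[5,25,50,75,95]).round(4),c.round(4))
E
```

```text
t: 8.5
tcp_pos: [0.4207, 0.0823, 0.1705]
tool_rot: [0.974, 0.227, 0.0, 0.0]
force: [0.3, -0.7, -1.0]
finger_gap: 0.466
gripper_force: 41.2
t 8.5 tcp [0.4207 0.0823 0.1705] q [-0.07  0.4   1.99 -0.    0.75  1.04] yaw_y -63.8 z [ 0.001 -0.    -1.   ] F [ 0.3  -0.67 -1.02]
flange plane [0.0045 0.     0.02  ] n 8038 circle ((-1.1176629066467285, -0.5148277282714844), 34.21303176879883) x -0.03515489938150833 0.03300210979489828
rim 4784 [ 0.08354282 -0.00527736  0.03219164] encl ((83.74372863769531, -5.287489414215088), 36.037113189697266) z [0.11   0.1109 0.1114 0.1118 0.1125] [ 1.000e-04 -1.300e-03  1.113e-01]
```

View pics/w5.png

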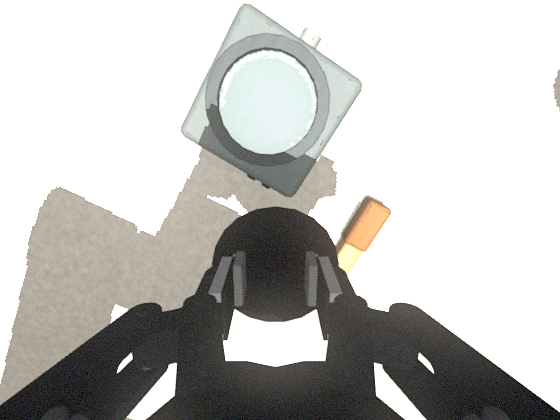

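The picture shows the rim at about (268,100) and the held cap's flange centre at about (276,264). The rim is at tool (83.6, -5.3) mm and the cap at (-1.1, -0.5) mm. This gives a world shift of about (+73.9, +41.7) mm, and agrees with the first wrist measurement. The plug bottom is 28 mm above the rim. I'll move over it, stopping about 7 mm above.

```bash
python3 -m crank '[{"dp":[0.493,0.278,0],"angular":[0,0,0]},{"dp":[0.493,0.278,0],"angular":[0,0,0]},{"dp":[0.493,0.278,0],"angular":[0,0,0]},{"dp":[0.493,0.278,0],"angular":[0,0,0]},{"dp":[0.491,0.278,0],"angular":[0,0,0]},{"dp":[0,0,-0.35],"angular":[0,0,0]},{"dp":[0,0,-0.35],"angular":[0,0,0]},{"dp":[0,0,0],"angular":[0,0,0]},{"dp":[0,0,0],"angular":[0,0,0]},{"dp":[0,0,0],"angular":[0,0,0]}]'
python3 - <<'E'
from h import *
from station import vision,sense
d=wrist("w6");L,_=held(d)
z=[sense()["tcp_pos"]]
for k in range(3):
    vision.snapshot("top");z.append(sense()["tcp_pos"])
print(np.mean(z,0).round(4),np.std(z,0).round(4))
s=vision.snapshot("scene");a=cv2.resize(s["image"][130:230,290:390],(600,600),interpolation=cv2.INTER_CUBIC)
cv2.imwrite("pics/s6.png",np.clip(a.astype(float)*1.9,0,255).astype(np.uint8))
E
```

```text
t: 9.55
tcp_pos: [0.4933, 0.1242, 0.1496]
tool_rot: [0.974, 0.227, -0.0, -0.0]
force: [0.5, 1.0, -1.8]
finger_gap: 0.462
gripper_force: 41.2
t 9.55 tcp [0.4933 0.1242 0.1496] q [ 0.03  0.52  1.81 -0.    0.8   1.14] yaw_y -63.8 z [-0.001 -0.    -1.   ] F [ 0.47  1.02 -1.76]
flange plane [ 0.0041 -0.0004  0.02  ] n 8061 circle ((-1.1909692287445068, -1.0906221866607666), 34.20614242553711) x -0.035169953701566406 0.03291134043202906
[0.4937 0.1244 0.1499] [0.0001 0.0001 0.0001]
```

View pics/s6.png

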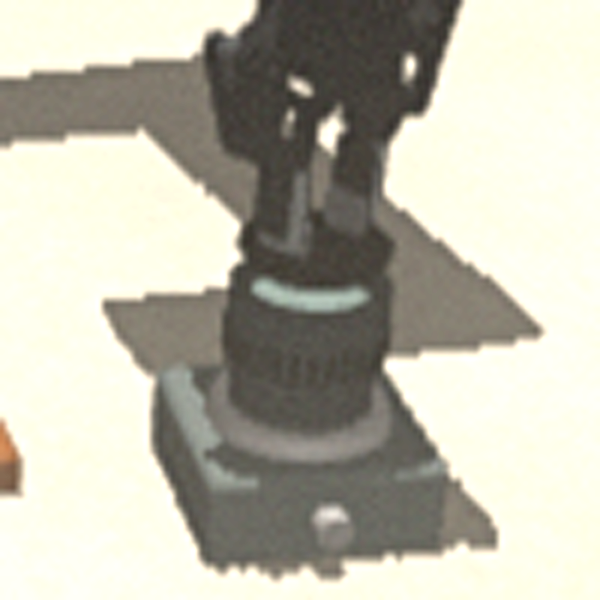

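The cap is above the rim and visually close to coaxial. I'll descend in small force-checked steps.

```bash
python3 -m crank '[{"dp":[0,0,-0.1],"angular":[0,0,0]},{"dp":[0,0,-0.1],"angular":[0,0,0]},{"dp":[0,0,0],"angular":[0,0,0]},{"dp":[0,0,0],"angular":[0,0,0]}]' | egrep "pos|^force"; python3 -m crank '[{"dp":[0,0,-0.04],"angular":[0,0,0]},{"dp":[0,0,0],"angular":[0,0,0]},{"dp":[0,0,0],"angular":[0,0,0]}]'| egrep "pos|^force"; python3 -m crank '[{"dp":[0,0,-0.02],"angular":[0,0,0]},{"dp":[0,0,0],"angular":[0,0,0]},{"dp":[0,0,0],"angular":[0,0,0]}]'| egrep "pos|^force"
```

```text
tcp_pos: [0.4936, 0.1245, 0.1434]
force: [1.0, -0.2, -1.1]
tcp_pos: [0.4939, 0.1245, 0.1424]
force: [0.6, -0.3, -0.5]
tcp_pos: [0.494, 0.1245, 0.1419]
force: [0.6, -0.0, -0.4]
```

```bash
python3 -m crank '[{"dp":[0,0,-0.02],"angular":[0,0,0]},{"dp":[0,0,0],"angular":[0,0,0]},{"dp":[0,0,0],"angular":[0,0,0]}]'| egrep "pos|^force|tor"
```

```text
tcp_pos: [0.4939, 0.1245, 0.1413]
force: [0.9, -1.1, -0.0]
```

```bash
python3 -m crank '[{"dp":[0,0,-0.02],"angular":[0,0,0]},{"dp":[0,0,0],"angular":[0,0,0]},{"dp":[0,0,0],"angular":[0,0,0]}]'| egrep "pos|^force"; python3 -c "
from station import sense;print(sense()['ft_torque'],sense()['force'])"
```

```text
tcp_pos: [0.4939, 0.1245, 0.1406]
force: [2.1, -0.6, -0.7]
[-0.14031623 -0.19438906  0.01855044] [ 2.08587561 -0.63724888 -0.74510746]
```

```bash
python3 -m crank '[{"dp":[0,0,-0.02],"angular":[0,0,0]},{"dp":[0,0,0],"angular":[0,0,0]},{"dp":[0,0,0],"angular":[0,0,0]}]'| egrep "pos|^force"; python3 -c "
from station import sense;print(sense()['ft_torque'],sense()['force'])"
```

```text
tcp_pos: [0.4939, 0.1245, 0.1401]
force: [1.1, -0.9, -0.7]
[-0.1939238  -0.25124701 -0.04136588] [ 1.12261656 -0.94335087 -0.68770748]
```

No contact load with the plug about 2 mm below rim level, so it is entering. Continuing.

```bash
for i in 1; do python3 -m crank '[{"dp":[0,0,-0.03],"angular":[0,0,0]},{"dp":[0,0,-0.03],"angular":[0,0,0]},{"dp":[0,0,0],"angular":[0,0,0]},{"dp":[0,0,0],"angular":[0,0,0]}]'| egrep "pos|^force"; done
```

```text
tcp_pos: [0.4939, 0.1245, 0.1382]
force: [2.1, -1.4, 0.5]
```

```bash
python3 -m crank '[{"dp":[0,0,-0.03],"angular":[0,0,0]},{"dp":[0,0,-0.03],"angular":[0,0,0]},{"dp":[0,0,0],"angular":[0,0,0]},{"dp":[0,0,0],"angular":[0,0,0]}]'| egrep "pos|^force"
```

```text
tcp_pos: [0.4939, 0.1245, 0.1364]
force: [1.7, -1.2, -0.2]
```

```bash
python3 -m crank '[{"dp":[0,0,-0.03],"angular":[0,0,0]},{"dp":[0,0,0],"angular":[0,0,0]},{"dp":[0,0,0],"angular":[0,0,0]}]'| egrep "pos|^force"
```

```text
tcp_pos: [0.4939, 0.1245, 0.1355]
force: [1.2, -1.8, -0.6]
```

```bash
python3 -m crank '[{"dp":[0.01,-0.01,-0.02],"angular":[0,0,0]},{"dp":[0,0,0],"angular":[0,0,0]},{"dp":[0,0,0],"angular":[0,0,0]}]'| egrep "pos|^force"
```

```text
tcp_pos: [0.4938, 0.1243, 0.1348]
force: [1.2, -1.0, 0.3]
```

```bash
python3 -m crank '[{"dp":[0,0,-0.015],"angular":[0,0,0]},{"dp":[0,0,0],"angular":[0,0,0]},{"dp":[0,0,0],"angular":[0,0,0]}]'| egrep "pos|^force"
```

```text
tcp_pos: [0.4939, 0.1243, 0.1346]
force: [1.5, 0.0, 1.4]
```

```bash
python3 -m crank '[{"dp":[0,0,-0.015],"angular":[0,0,0]},{"dp":[0,0,0],"angular":[0,0,0]},{"dp":[0,0,0],"angular":[0,0,0]}]'| egrep "pos|^force"
```

```text
tcp_pos: [0.4939, 0.1243, 0.1343]
force: [-0.0, -0.9, 5.8]
```

Flange contact came at TCP z ≈ 0.1345, just where predicted, with 5.8 N. One small push, then open gently.

```bash
python3 -m crank '[{"dp":[0,0,-0.006],"angular":[0,0,0]},{"dp":[0,0,0],"angular":[0,0,0]},{"dp":[0,0,0],"angular":[0,0,0]}]'| egrep "pos|^force"; python3 -c "
from station import sense;print(sense()['ft_torque'],sense()['force'])"
```

```text
tcp_pos: [0.494, 0.1243, 0.1342]
force: [-0.3, -0.1, 6.4]
[-0.01191617  0.02389987  0.01977838] [-0.3305803  -0.11717744  6.44889269]
```

```bash
python3 -m crank '[{"dp":[0,0,0],"angular":[0,0,0]},{"dp":[0,0,0],"angular":[0,0,0]},{"dp":[0,0,0],"angular":[0,0,0]},{"dp":[0,0,0],"angular":[0,0,0]},{"dp":[0,0,0],"angular":[0,0,0]},{"dp":[0,0,0],"angular":[0,0,0]},{"dp":[0,0,0],"angular":[0,0,0]}]' 0.2; python3 - <<'E'
from h import *
d=wrist("w7");L,_=held(d);C=cloud(d);ok=d["range_z"]>0
for s in(-1,1):
    m=ok&(L[...,1]*s>.012)&(L[...,1]*s<.0285)&(L[...,2]>.0005)&(L[...,2]<.012)&(abs(L[...,0])<.014)
    q=L[m];print(m.sum(),np.percentile(q,[2,50,98],axis=0).round(4).tolist())
E
```

```text
t: 14.7
tcp_pos: [0.494, 0.1243, 0.1338]
tool_rot: [0.974, 0.227, -0.0, -0.0]
force: [0.5, -0.7, 0.3]
finger_gap: 0.798
gripper_force: 0.0
t 14.7 tcp [0.494  0.1243 0.1338] q [0.03 0.55 1.82 0.   0.77 1.14] yaw_y -63.7 z [-0.  0. -1.] F [ 0.46 -0.72  0.3 ]
flange plane [ 0.0038 -0.0007  0.0183] n 9301 circle ((-1.2724387645721436, -0.19640576839447021), 33.95980453491211) x -0.03492747434389671 0.03266786626836784
445 [[-0.0114, -0.0256, 0.0005], [0.0027, -0.0217, 0.0021], [0.01, -0.0198, 0.0115]]
455 [[-0.0113, 0.0198, 0.0005], [0.0026, 0.0216, 0.0023], [0.0099, 0.0256, 0.0115]]
```

View pics/w7.png

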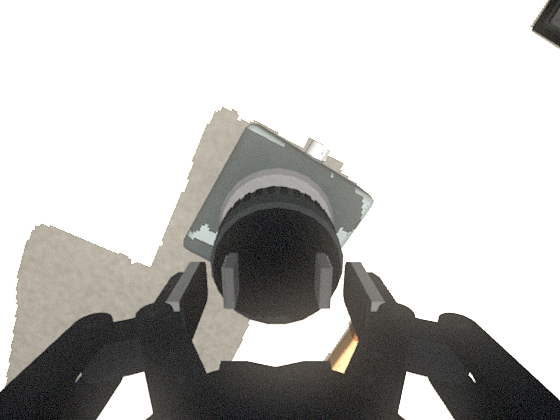

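The view shows the cap on the lens at about (278,265). Both tabs are out to ±25.6 mm, where 26 is locked, 23.5 caught and 27.5 free. The fingers are clear. I'll open fully, retreat straight up, and check.

```bash
python3 -m crank '[{"dp":[0,0,0],"angular":[0,0,0]},{"dp":[0,0,0.2],"angular":[0,0,0]},{"dp":[0,0,0.5],"angular":[0,0,0]},{"dp":[0,0,0.8],"angular":[0,0,0]},{"dp":[0,0,0.8],"angular":[0,0,0]},{"dp":[0,0,0.8],"angular":[0,0,0]},{"dp":[-0.5,-0.3,0.3],"angular":[0,0,0]},{"dp":[-0.5,-0.3,0],"angular":[0,0,0]},{"dp":[-0.5,-0.3,0],"angular":[0,0,0]},{"dp":[0,0,0],"angular":[0,0,0]},{"dp":[0,0,0],"angular":[0,0,0]},{"dp":[0,0,0],"angular":[0,0,0]}]' 0 >/dev/null; python3 - <<'E'
from h import *
d=wrist("w8");C=cloud(d);ok=d["range_z"]>0
c=np.array([.494,.124]);r=np.hypot(C[...,0]-c[0],C[...,1]-c[1])
for a,b in((.105,.1125),(.1125,.119),(.12,.14)):
    q=C[ok&(r<.042)&(C[...,2]>a)&(C[...,2]<b)];print(a,len(q),np.percentile(q[:,2],[5,25,50,75,95]).round(4),cv2.minEnclosingCircle((q[:,:2]*1000).astype(np.float32)))
m=ok&(r<.032)&(C[...,2]>.1125)&(C[...,2]<.118);q=C[m];A=np.c_[q[:,:2]-c,np.ones(len(q))];print("plane",np.linalg.lstsq(A,q[:,2],rcond=None)[0].round(4))
y=np.array([np.cos(np.radians(-63.7)),np.sin(np.radians(-63.7))])
q=C[ok&(r<.04)&(C[...,2]>.122)&(C[...,2]<.14)];p=(q[:,:2]-c)@y
for s in(p>0,p<0):print("tab",np.percentile(p[s],[1,5,50,95,99]).round(4))
h=C[ok&(abs(C[...,0]-.494)<.08)&(abs(C[...,1]-.124)<.08)&(C[...,2]>.042)&(C[...,2]<.048)];print("housing",cv2.minAreaRect((h[:,:2]*1000).astype(np.float32)))
ii=np.argwhere(m);v,u=ii.mean(0).astype(int);print(u,v)
x0,y0=max(0,u-90),max(0,v-90);cv2.imwrite("pics/w8c.png",np.clip(cv2.resize(d["image"][y0:y0+180,x0:x0+180],(600,600),interpolation=cv2.INTER_CUBIC).astype(float)*1.8,0,255).astype(np.uint8))
E
```

```text
t 15.95 tcp [0.4502 0.0974 0.2361] q [-0.03  0.33  1.85  0.    0.97  1.08] yaw_y -63.7 z [ 0.002  0.    -1.   ] F [ 0.47 -0.18  0.4 ]
0.105 528 [0.1103 0.1108 0.1113 0.1117 0.1122] ((493.3373718261719, 124.04939270019531), 35.89871597290039)
0.1125 5065 [0.1141 0.1149 0.1155 0.1162 0.1172] ((493.69805908203125, 124.17496490478516), 35.31011962890625)
0.12 556 [0.1231 0.1325 0.1333 0.1339 0.1346] ((492.6917724609375, 123.78482055664062), 27.78447723388672)
plane [-0.0045 -0.0013  0.1156]
tab [0.0195 0.0196 0.022  0.0249 0.0253]
tab [-0.0259 -0.0256 -0.0226 -0.0202 -0.0202]
housing ((493.4105224609375, 124.27870178222656), (107.84815979003906, 107.73016357421875), 84.94615173339844)
270 149
```

View pics/w8c.png

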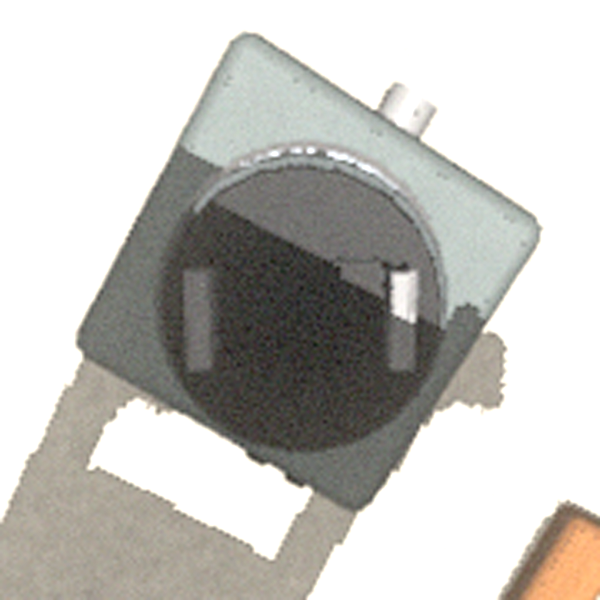

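The close view shows the cap centred and level (0.3°) on the lens. The tab centres are 45.5 mm apart, against 48.6 mm when free, so each tab has travelled about 1.5 mm: the locked value. The camera has not moved and the robot is clear.

```bash
python3 -c "
from station import order;print(order.sign_off())"
```

```text
the job is handed in; nothing more can be done
None
```

The dust cap is on the lens and released: both tabs measure about 1.5 mm of travel (the locked value), peak press read about 6.5 N, no bystander was touched, and the job was handed in at about 16 s; by depth, the flange stands about 1 mm above fully home.

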